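Regrip a screwdriver in a sloping rest and lever open a terminal cover

TASK

Set the screwdriver that lies on the bench into the two V saddles of the sloping tool rest, handle end up, let go, and regrip it so that it can point straight down. With the blade upright in the notch on top of the terminal box, lever the box's tight front cover clearly open (about 30 degrees or more), then lay the screwdriver back in the rest the same way, blade at the low end, and let go. Touch the box only with the screwdriver and leave the other things on the bench where they are.

Things in the scene. Friction and masses are not known exactly. Their poses are not given: they have to be found in the camera images.
- screwdriver: Screwdriver 169 mm long, about 55 g, lying flat mid-bench; origin on its underside at mid-length, +y from blade to handle end, long axis 12 mm above the origin plane in its own z. Ten-sided red handle y = -6 to 84, 22 mm across; steel shank 5.2 mm thick from y = -6 to the tip at y = -84. Centre of mass at y = 37.
- screwdriver_axis (a point): point on the screwdriver's long axis at mid-length (12 mm above screwdriver's origin in its own z); axes as screwdriver
- blade_tip (a point): tip of the screwdriver's blade, on its long axis, 84 mm from screwdriver_axis
- tool_rest: Tool rest fixed to the bench: dark steel base 150x70x8 mm, a narrow (16 mm) aluminium spine sloping at 45 degrees with two open-topped black V saddles and a blade stop plate at the low end. Origin under the base's centre; high (handle) end at its -x, low (blade) end at its +x; high end on the robot's left. Friction holds the tool where it is laid, or it slides down to the stop.
- rest_axis (a point): Place of the screwdriver's mid-axis when laid in: 85 mm above the bench over tool_rest's origin. +x down the slope to the blade end, z the slope's upward normal, y level. Handle saddle x = -47 to -39 mm, only 19 mm wide (less than the handle), so fingers pass on both sides of it anywhere along the handle; shank saddle x = 39 to 51, 30 mm wide; stop face x = 89; spine 34 mm below the axis.
- terminal_box: grey terminal box fixed to the bench, 90 mm deep (x), 112 mm wide (y), 78 mm high, with two black cable glands on its sides. Origin under its centre; its front, with the cover, faces its -x (towards the robot).
- cover (a joint): Cover on the box's front, panel 80 wide x 67 high x 5 mm, hinged at its lower edge (42 mm in front of the box's origin, 10.5 mm above the bench). 0 = shut, upright and flush; grows (rad) as its top comes out towards the box's -x; limit 1.4. Tight: needs about 0.1 N m, and stays where it is left.
- cover_top (a point): middle of the cover's top edge, 67 mm from the hinge line
- notch (a point): Centre of the mouth of the prying notch: a slot in the box's top face right behind the middle of the cover, 78 mm above the bench; axes as the box. Slot 13.5 mm in x (cover's back at -6.7, wall at +6.8) and 17 mm in y; walls 24 mm deep, hollow below, 34 mm free depth in all. Its front wall is the cover itself.
- cutter: yellow snap-off cutter, 19x157x15 mm, lying near the front edge on the left. A bystander; origin at the centre of its underside.
- pen: white pen, 11x145x9 mm, lying near the front edge on the right. A bystander; origin at the centre of its underside.
- marker: black and white marker, 18x125x16 mm, lying at the front right. A bystander; origin at the centre of its underside.
- tape_roll: narrow roll of red tape, 68x68x24 mm, lying between the tape dispenser and the box. A bystander; origin at the centre of its underside.
- glue_bottle: white glue bottle with a red cap, 35x35x96 mm, standing at the back. A bystander; origin at the centre of its underside.

How it is judged (in metres and radians):
On the way, in this order (a step that is already met when the one before it is completed fails the run):
1. the screwdriver lies in both saddles of the rest, blade down the slope, released (x of screwdriver_axis in the frame of rest_axis between -0.015 and 0.01 m and y of screwdriver_axis in the frame of rest_axis between -0.007 and 0.007 m and z of screwdriver_axis in the frame of rest_axis between -0.007 and 0.007 m and angle between the y axis of screwdriver and the x axis of rest_axis, either way round below 0.12 rad and x of blade_tip in the frame of rest_axis above 0.05 m and contact force between the fingers and screwdriver below 0.1 N and linear speed of screwdriver below 0.02 m/s), for 0.2 s.
2. the screwdriver, upright within about 17 degrees, has its blade at least 12 mm down in the notch, the cover still shut (x of blade_tip in the frame of notch between -0.012 and 0.012 m and y of blade_tip in the frame of notch between -0.01 and 0.01 m and z of blade_tip in the frame of notch below -0.012 m and angle between screwdriver's own y axis and vertical below 0.3 rad and value of joint cover below 0.2 rad), for 0.1 s.
3. the cover is levered open by more than 0.45 rad (value of joint cover above 0.45 rad), for 0.1 s.
At the end, for the whole second after the job is handed in: Cover open more than 0.45 rad; screwdriver still and released in both saddles, blade at the low end: axis within 0.12 rad of the slope, within 7 mm of the rest's axis sideways and in height, its middle 15 mm above to 10 mm below the nominal place along the slope (all of step 1 and value of joint cover above 0.45 rad); the robot touches nothing.
It fails at once if the fingers or arm touch the terminal box or its cover (contact force between any of the fingers, the arm and terminal_box above 1.5 N).
It fails at once if a bystander is moved by more than 3 cm (distance of any of cutter, pen, marker, tape_roll, glue_bottle from where it was at the start of the episode above 0.03 m).
It also fails if it takes over 61 s, if anything falls off the work surface, if the arm or the gripper's body presses on something with over 40 N, if the wrist force passes 120 N, or if a joint passes its speed limit or range.

ROBOT

A 6-joint arm with a two-finger parallel gripper is mounted at the origin on a cart in front of the work surface, level with it; the furniture and walls round the work are solid. World frame = base frame: x ahead of the robot, y to its left, z up, the work surface at z = 0. Lengths are in m, angles in degrees, forces in N, time in s.
With the tool pointing down it reaches from about 0.3 to 0.75 m from the base axis. Payload 8.5 kg.
Tool frame: the origin (TCP) lies midway between the tips of the shut fingers; the grasp point (between the pads) lies 19 mm behind it; z points along the fingers, y is the line along which they close (so a half turn about z gives the same grasp; the last joint's range is limited). The gripper opens to 85 mm and grips with 20 to 120 N. Pads are 22 mm wide; open, the fingers measure 114 mm over their backs; the gripper's body (76 mm by 85 mm) begins 54 mm behind the grasp point. The pads swing forward as they close: fully open they stand 13 mm farther back than shut.
Start: joints at [50.861, 21.807, 74.336, -0, 83.858, -12.336], TCP at [0.248, 0.491, 0.231] pointing down, gripper open.
Joint ranges: [-178.18, 178.18], [-50.72, 133.34], [12.68, 142.11], [-81.47, 261.47], [9.98, 163.14], [-165.26, 165.26]. Speed limits (degrees/s): [136.94, 136.94, 180, 180, 180, 180].

INTERFACE

Orientations are given as a 3x3 rotation matrix whose columns are the frame's x, y, z axes.
In Python, from rig import env, viewer, recognise, pinpoint gives the robot as it stands.
- The arm moves only by the tool move_arm, never from a script. Its argument "plan" is text: rows parted by semicolons, each of 7 numbers parted by spaces: the shift along the tool's x, y, z in m, then the turn, a rotation vector about the tool's x, y, z in rad, then the finger opening in m, from 0 to 0.0854. A call has 1 to 12 rows; each row shifts and turns the commanded pose from where the row before left it, along the tool's axes as they then stand; what a row does not reach is not made up. A row lasts 1/8 s, in which the tool goes at most 62.5 mm and 10.7 degrees, less where a joint would pass 70% of its speed; a pose out of reach is approached as far as the arm can. A call is refused whole if a number of a shift passes 0.0625 or a number of a turn 0.188, either way. A call with a gripper value outside its range is refused whole. The fingers move at their own pace and stop on an object; "grip_force" is the grip in N (left out, the last holds). Time passes only in rows, so rows that do not move let the fingers close. It gives the time, the measured TCP pose, the force, the opening and the grip force at its end, in the units of the state.
- env.observe(): the state, without advancing time (a new reading comes with each control period).
- viewer.get_image(name): name is "scene" or "top"; returns (picture, depth): 400x640x3 uint8, red, green, blue; 400x640 float32, m along the optical axis (not along the pixel's ray), 0 where there is no reading.
- viewer.calibration(name): a dict with "fx", "fy", "cx", "cy" (pixels), "R" (3x3) and "t" (3): a world point X has camera coordinates R X + t. Camera axes: x right, y down, z forward; pixel columns grow to the right and rows downward; lengths in m; the calibration is good to about 2 mm. A picture is of the moment at which its call begins. calibration takes no time and is no camera call.
- env.close_job(): hands the job in; it is judged then, once.
Trained networks look in the newest picture that a camera, given by its name, has taken for a name from the list of things; names that differ only in an ending like _2 or _b are one class to them, and where a whole thing is asked for, a point or a joint stands for the part that bears it (a point fixed in the world has none). Each returns a list of dicts, best first, with "conf" (0 to 1); they miss things now and then, are a little off and sometimes report something else, mostly with a low value. They report only what shows in the picture. A call takes as long as a camera call.
- recognise(camera, name): "extent" ([centre column, centre row, width, height] in pixels, round what is visible of it).
- pinpoint(camera, name): "pixel" ([column, row] in pixels: a listed point, or the origin of a listed thing).
The state is a dict: "time_s": time; "q": joint angles; "qvel": joint speeds; "joint_efforts": joint torques, N m; "position": TCP position; "tool_rot": TCP orientation; "ft_force": force on the tool from outside, world axes, zero at the start; "wrist_torque": the same for the moment, N m; "grip_width": finger opening in m; "gripper_force": force on a finger pad.
Only numpy, scipy, OpenCV 4.12 (cv2) and the standard library are available. Lean on these libraries where they do the work, as an engineer would, in place of code of your own. Each camera call takes 0.05 s, during which the arm holds its last target. There are 200 camera calls.

## Working session

There is one attempt and no reset: what is moved stays moved. The work goes in short steps, Python scripts to look and compute and a tool call to move; the robot and the scene stay as the last step left them, time stands still between calls to the robot, and variables do not carry over. Pictures are saved under pics/ and viewed, at most 10 in all, crops included, and the job is handed in when it is done.

Besides the shell and the picture viewer there is one more tool, called after "Emit:" as name(argument=value, ...) on one line, values as JSON. move_arm: Moves the arm, as the interface text tells. Its arguments: {"type":"object","properties":{"plan":{"type":"string"},"grip_force":{"type":"number"}},"required":["plan"]}

```bash
ls; mkdir -p pics; cat > h.py <<'E'
import numpy as np,cv2
from rig import env,viewer,recognise,pinpoint
def unproj(cam,px,depth):
    c=viewer.calibration(cam);R=np.array(c["R"]);t=np.array(c["t"])
    p=np.array([(px[0]-c["cx"])/c["fx"],(px[1]-c["cy"])/c["fy"],1.])*depth
    return R.T@(p-t)
def onplane(cam,px,z):
    c=viewer.calibration(cam);R=np.array(c["R"]);t=np.array(c["t"])
    o=-R.T@t; d=R.T@np.array([(px[0]-c["cx"])/c["fx"],(px[1]-c["cy"])/c["fy"],1.])
    return o+d*(z-o[2])/d[2]
def cloud(cam,d):
    c=viewer.calibration(cam);R=np.array(c["R"]);t=np.array(c["t"])
    v,u=np.mgrid[:d.shape[0],:d.shape[1]]
    P=np.stack([(u-c["cx"])/c["fx"]*d,(v-c["cy"])/c["fy"]*d,d],-1)
    return (P-t)@R
E
python3 - <<'E'
from h import *
np.set_printoptions(precision=4,suppress=True)
im={}
for c in("scene","top"):
    p,d=viewer.get_image(c);im[c]=p;np.savez("d_%s.npz"%c,p=p,d=d)
    k=viewer.calibration(c);print(c,-np.array(k["R"]).T@k["t"],k["fx"])
    cv2.imwrite("pics/a_%s.png"%c,p[:,:,::-1])
    for n,z in(("screwdriver",0),("screwdriver_axis",.012),("blade_tip",.012),("tool_rest",0),("rest_axis",.085),("terminal_box",0),("cover_top",.0775),("notch",.078),("tape_roll",0),("glue_bottle",0)):
        r=pinpoint(c,n)
        for x in r[:2]: print(c,n,round(x["conf"],2),np.round(x["pixel"],1),onplane(c,x["pixel"],z))
print(env.observe())
E
```

```text
pics
scene [ 0.0538 -0.5319  0.7762] 389.38619013382174
scene screwdriver 0.7 [253.6 232.4] [0.4609 0.0583 0.    ]
scene screwdriver_axis 0.81 [250.1 225.9] [0.4642 0.0737 0.012 ]
scene blade_tip 0.48 [261.7 250.9] [ 0.4258 -0.0127  0.012 ]
scene tool_rest 0.68 [278.5 187.4] [0.632  0.1366 0.    ]
scene tool_rest 0.48 [314.1 315.3] [ 0.3824 -0.2267  0.    ]
scene rest_axis 0.67 [276.4 164.4] [0.6346 0.1384 0.085 ]
scene rest_axis 0.57 [315.2 313.6] [ 0.3507 -0.2593  0.085 ]
scene terminal_box 0.57 [349.6 220.2] [ 0.6635 -0.1084  0.    ]
scene cover_top 0.9 [344.6 210.5] [ 0.6212 -0.1203  0.0775]
scene notch 0.75 [346.9 206.8] [ 0.6351 -0.1168  0.078 ]
scene tape_roll 0.85 [318.8 256.5] [ 0.5132 -0.1269  0.    ]
scene glue_bottle 0.7 [357.1 183.7] [ 0.7989 -0.0323  0.    ]
top [ 0.3919 -0.0359  1.2335] 424.63716479631046
top screwdriver 0.67 [287.5 242.9] [0.4662 0.068  0.    ]
top screwdriver_axis 0.78 [285.8 245. ] [0.4596 0.0719 0.012 ]
top blade_tip 0.66 [313.8 255.5] [ 0.4289 -0.008   0.012 ]
top tool_rest 0.72 [261.2 184.3] [0.6397 0.1465 0.    ]
top rest_axis 0.96 [258.  182.2]
[... 189 characters left out ...]
9  0.078 ]
top tape_roll 0.57 [352.5 221.7] [ 0.5257 -0.1213  0.    ]
top glue_bottle 0.7 [318.7 128.6] [ 0.8099 -0.025   0.    ]
{'time_s': 1.1, 'q': array([ 50.8615,  21.8084,  74.3338,  -0.0004,  83.8579, -12.3365]), 'qvel': array([ 0.011 ,  0.0348,  0.0461, -0.0059,  0.1233, -0.0635]), 'joint_efforts': array([  0.0021, -44.8322, -23.1468,  -0.0001,   0.0006,  -0.    ]), 'position': array([0.248 , 0.4909, 0.2313]), 'tool_rot': array([[-0.8926,  0.4509,  0.    ],
       [ 0.4509,  0.8926, -0.    ],
       [-0.    , -0.    , -1.    ]]), 'ft_force': array([-0.929 , -0.6561,  0.3777]), 'wrist_torque': array([ 0.0588, -0.0552,  0.0456]), 'gripper_force': 0.0, 'grip_width': 0.08540685524099244}
```

View pics/a_scene.png

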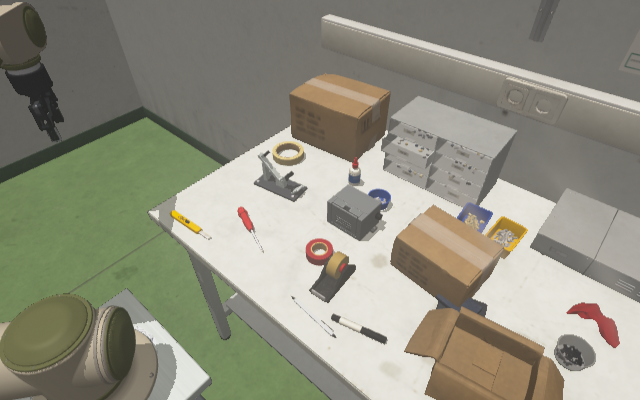

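View pics/a_top.png

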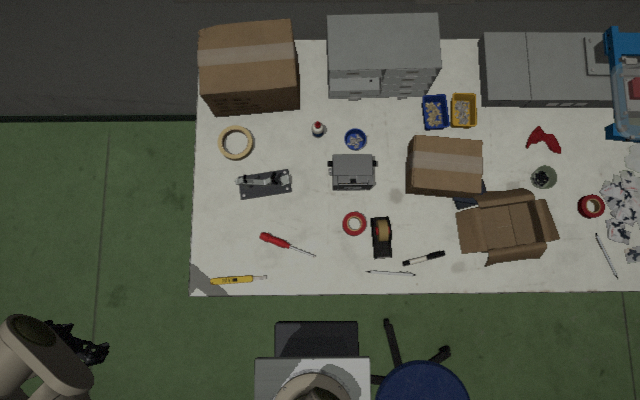

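The scene view shows the screwdriver at about (250,228), the rest at (278,182) and the box at (353,212). In the top view the driver runs from its handle at (262,236) to its tip at (315,256), the rest is at (264,183), and the box's notch is near (352,181). Next I'll fit exact poses from depth.

```bash
cat > m.py <<'E'
from h import *
np.set_printoptions(precision=4,suppress=True)
def rect(P):
    r=cv2.minAreaRect((P[:,:2]*1000).astype(np.float32));return np.round(r[0],1),np.round(r[1],1),round(r[2],1)
for c in("scene","top"):
    f=np.load("d_%s.npz"%c);p=f["p"].astype(int);d=f["d"];W=cloud(c,d);W[d==0]=9
    hsv=cv2.cvtColor(f["p"],cv2.COLOR_RGB2HSV).astype(int)
    x,y,z=W[...,0],W[...,1],W[...,2]
    # screwdriver handle
    m=((hsv[...,0]<10)|(hsv[...,0]>170))&(hsv[...,1]>120)&(abs(x-.47)<.08)&(abs(y-.08)<.1)
    Q=W[m];print(c,"handle",m.sum(),rect(Q),"z",np.percentile(Q[:,2],[5,50,95]))
    v,u=np.nonzero(m);G=np.array([onplane(c,(a,b),.012) for a,b in zip(u,v)])
    r=cv2.fitLine((G[:,:2]).astype(np.float32),cv2.DIST_L2,0,.01,.01).ravel();s=(G[:,:2]-r[2:])@r[:2]
    print("  line dir deg",np.degrees(np.arctan2(r[1],r[0])),"ends",r[2:]+r[:2]*s.min(),r[2:]+r[:2]*s.max(),"mean",G.mean(0))
    # box top
    m=(abs(z-.078)<.005)&(abs(x-.665)<.1)&(abs(y+.11)<.09)
    print("  boxtop",m.sum(),rect(W[m]),np.median(W[m][:,2]))
    # rest
    n=(abs(x-.64)<.08)&(abs(y-.14)<.12)
    m=n&(abs(z-.008)<.005)&(p.sum(-1)<240);print("  restbase",m.sum(),rect(W[m]))
    b=n&(z>.03)&(z<.2);v,u=np.nonzero(b);print("  rest high",b.sum(),"px",u.min(),u.max(),v.min(),v.max());r=cv2.fitLine(W[b][:,:2].astype(np.float32),cv2.DIST_L2,0,.01,.01).ravel();print("  spine deg",np.degrees(np.arctan2(r[1],r[0])),r[2:], "zmax",W[b][:,2].max())
a=[cv2.resize(cv2.imread("pics/a_top.png")[155:205,225:305],(800,500),interpolation=3)]
cv2.imwrite("pics/rest.png",a[0])
E
python3 m.py
```

```text
scene handle 151 (array([473.3, 103.4]), array([86.7, 19. ]), 69.7) z [0.0133 0.019  0.023 ]
  line dir deg 67.45566 ends [0.4577 0.0663] [0.4925 0.1501] mean [0.4748 0.1075 0.012 ]
  boxtop 1044 (array([ 664.3, -117.4]), array([ 91.6, 113.3]), 1.0) 0.07717813494859853
  restbase 0 (array([0., 0.]), array([0., 0.]), 0.0)
  rest high 340 px 257 301 150 186
  spine deg -78.08699 [0.6343 0.1587] zmax 0.11241933174193793
top handle 206 (array([472.7, 103.7]), array([86.6, 22. ]), 66.5) z [0.0129 0.0196 0.0243]
  line dir deg 67.97184 ends [0.4571 0.0637] [0.49   0.1451] mean [0.4742 0.1059 0.012 ]
  boxtop 1180 (array([ 664.2, -117.9]), array([112.2,  90.3]), 89.3) 0.07742975248728104
  restbase 738 (array([665.8, 147.7]), array([125.1, 164.5]), 8.7)
  rest high 314 px 235 288 172 187
  spine deg -80.00152 [0.6366 0.1518] zmax 0.11391377090886261
```

View pics/rest.png

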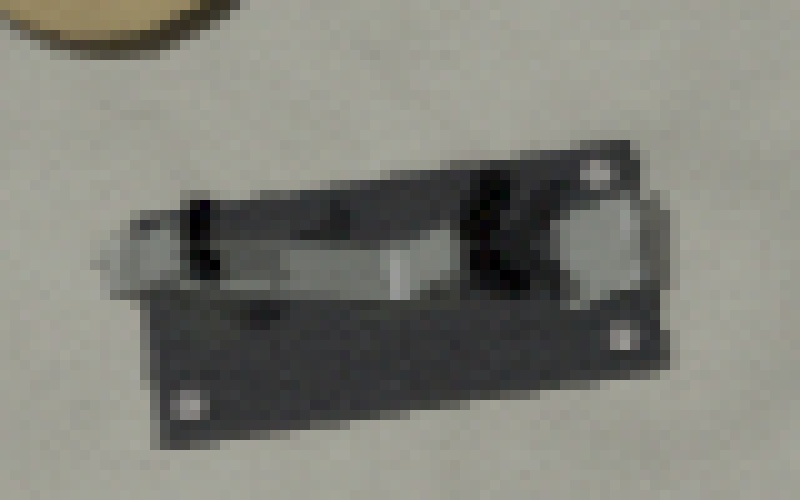

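```bash
python3 - <<'E'
from h import *
np.set_printoptions(precision=4,suppress=True)
f=np.load("d_top.npz");p=f["p"].astype(int);d=f["d"];W=cloud("top",d)
m=np.zeros(d.shape,np.uint8);w=(slice(160,205),slice(233,300))
m[w]=(p[w].max(-1)<120)
m=cv2.morphologyEx(m,cv2.MORPH_CLOSE,np.ones((3,3)))
n,l,s,_=cv2.connectedComponentsWithStats(m);k=1+s[1:,4].argmax();print(s[k])
for z in(.008,):
    v,u=np.nonzero((l==k)&(abs(W[...,2]-z)<.006));G=np.array([onplane("top",(a,b),z) for a,b in zip(u,v)])
    r=cv2.minAreaRect((G[:,:2]*1000).astype(np.float32));print(r)
for q in((288.3,169.2),(291.4,191.6),(240.2,199.4)): print(onplane("top",q,.008))
# saddles/stop from both cameras: lateral centre of spine, in rest frame guesses
for c in("scene","top"):
    f=np.load("d_%s.npz"%c);W=cloud(c,f["d"]);x,y,z=W[...,0],W[...,1],W[...,2]
    for lo,hi in((.075,.2),(.04,.075),(.02,.04)):
        b=(abs(x-.64)<.06)&(abs(y-.14)<.11)&(z>lo)&(z<hi)
        print(c,lo,b.sum(),W[b].mean(0),W[b].min(0),W[b].max(0))
E
```

```text
[ 236  169   56   31 1177]
((639.1077880859375, 133.9669647216797), (75.15615844726562, 155.1949462890625), 6.76731014251709)
[0.6828 0.0659 0.008 ]
[0.6154 0.0566 0.008 ]
[0.5937 0.2059 0.008 ]
scene 0.075 88 [0.6301 0.1863 0.0921] [0.6216 0.1716 0.0755] [0.6449 0.2076 0.1124]
scene 0.04 192 [0.6361 0.1503 0.0558] [0.6225 0.0943 0.0403] [0.6635 0.1929 0.0749]
scene 0.02 128 [0.6368 0.1326 0.0298] [0.6221 0.0624 0.0201] [0.6638 0.1931 0.0399]
top 0.075 96 [0.6311 0.1869 0.0973] [0.6222 0.1717 0.0753] [0.644  0.2049 0.1139]
top 0.04 170 [0.6394 0.1379 0.0558] [0.6237 0.0937 0.0401] [0.6649 0.1897 0.0746]
top 0.02 99 [0.6416 0.1094 0.0304] [0.6236 0.0621 0.02  ] [0.6636 0.1888 0.0399]
```

Emit:
move_arm(plan="0 0.06 -0.02 0 0 0.186 0.06;0.0 0.06 0 0 0 0.186 0.06;0 0.0 0 0 0 0.186 0.06")

```text
time_s: 1.48
position: [0.3132, 0.5934, 0.2481]
tool_rot: [[-0.513, 0.859, -0.001], [0.859, 0.513, -0.002], [-0.001, -0.002, -1.0]]
ft_force: [-1.5, -0.9, 0.1]
grip_width: 0.0603
gripper_force: 0.0
```

```bash
cat >> h.py <<'E'
from scipy.spatial.transform import Rotation as Rn, Slerp
np.set_printoptions(precision=4,suppress=True)
s=env.observe()
S=[np.array(s["position"]),np.array(s["tool_rot"])]
def frame(x,z):
    x=np.array(x,float);x/=np.linalg.norm(x);z=np.array(z,float);z=z-x*(x@z);z/=np.linalg.norm(z)
    return np.c_[x,np.cross(z,x),z]
def rows(p,R,w,n=None):
    "rows from the planned pose S to p,R; updates S"
    p=np.array(p,float);R0=S[1];rv=Rn.from_matrix(R0.T@R).as_rotvec()
    n=n or int(max(np.ceil(np.linalg.norm(p-S[0])/.06),np.ceil(np.linalg.norm(rv)/.18),1))
    out=[]
    for i in range(n):
        Rt=R0@Rn.from_rotvec(rv*(i+1)/n).as_matrix()
        pt=S[0]+(p-S[0])/(n-i)
        out.append(" ".join("%g"%round(a,4) for a in [*(S[1].T@(pt-S[0])),*(rv/n),w])); S[0]=pt;S[1]=Rt
    print(n,"; ".join(out))
HX=np.array([np.sin(np.radians(8)),-np.cos(np.radians(8)),0]);Z=np.array([0,0,1.])
RX=(HX-Z)/2**.5;RZ=(HX+Z)/2**.5;RO=np.array([.6385,.135,.085])
E
python3 - <<'E'
from h import *
a=np.radians(67.7);u=[np.cos(a),np.sin(a),0];R=frame(u,[0,0,-1])
print(s["q"])
rows([.469,.093,.11],R,.06)
rows([.469,.093,.003],R,.06)
E
```

```text
[52.0898 34.2269 50.2144 -0.0044 95.6856 21.2444]
10 -0.0509 -0.0123 0.0139 -0.0001 0.0002 0.0928 0.06; -0.0519 -0.0075 0.0139 -0.0001 0.0002 0.0928 0.06; -0.0523 -0.0027 0.0139 -0.0001 0.0002 0.0928 0.06; -0.0524 0.0022 0.0139 -0.0001 0.0002 0.0928 0.06; -0.0519 0.007 0.0138 -0.0001 0.0002 0.0928 0.06; -0.0511 0.0118 0.0138 -0.0001 0.0002 0.0928 0.06; -0.0497 0.0165 0.0138 -0.0001 0.0002 0.0928 0.06; -0.048 0.021 0.0138 -0.0001 0.0002 0.0928 0.06; -0.0459 0.0254 0.0138 -0.0001 0.0002 0.0928 0.06; -0.0433 0.0295 0.0138 -0.0001 0.0002 0.0928 0.06
2 -0 0 0.0535 -0 -0 -0 0.06; -0 0 0.0535 -0 -0 -0 0.06
```

Emit:
move_arm(plan="-0.0509 -0.0123 0.0139 0 0 0.0928 0.06; -0.0519 -0.0075 0.0139 0 0 0.0928 0.06; -0.0523 -0.0027 0.0139 0 0 0.0928 0.06; -0.0524 0.0022 0.0139 0 0 0.0928 0.06; -0.0519 0.007 0.0138 0 0 0.0928 0.06; -0.0511 0.0118 0.0138 0 0 0.0928 0.06; -0.0497 0.0165 0.0138 0 0 0.0928 0.06; -0.048 0.021 0.0138 0 0 0.0928 0.06; -0.0459 0.0254 0.0138 0 0 0.0928 0.06; -0.0433 0.0295 0.0138 0 0 0.0928 0.06; 0 0 0 0 0 0 0.06")

```text
time_s: 2.85
position: [0.4709, 0.0893, 0.1119]
tool_rot: [[0.379, 0.926, -0.001], [0.926, -0.379, -0.0], [-0.001, -0.001, -1.0]]
ft_force: [0.7, 0.8, 0.5]
grip_width: 0.0597
gripper_force: 0.0
```

```bash
python3 - <<'E'
from h import *
a=np.radians(67.7);u=[np.cos(a),np.sin(a),0];R=frame(u,[0,0,-1])
print(S,s["q"])
rows([.469,.093,.003],R,.06)
E
```

```text
[array([0.4709, 0.0893, 0.1119]), array([[ 0.3787,  0.9255, -0.0011],
       [ 0.9255, -0.3787, -0.0002],
       [-0.0006, -0.0009, -1.    ]])] [-3.4392 22.4363 95.8846 -0.0174 61.7386 18.8218]
2 0.0014 -0.0015 0.0545 -0.0004 0.0003 0.0004 0.06; 0.0014 -0.0015 0.0545 -0.0004 0.0003 0.0004 0.06
```

Emit:
move_arm(plan="0.0014 -0.0015 0.05 0 0 0 0.05; 0.0014 -0.0015 0.045 0 0 0 0.05; 0 0 0.014 0 0 0 0.05; 0 0 0 0 0 0 0.05")

```text
time_s: 3.35
position: [0.4685, 0.0963, 0.0039]
tool_rot: [[0.373, 0.928, -0.0], [0.928, -0.373, 0.0], [-0.0, -0.0, -1.0]]
ft_force: [0.9, 0.4, 1.3]
grip_width: 0.0499
gripper_force: 0.0
```

Emit:
move_arm(plan="0 0 0 0 0 0 0.03; 0 0 0 0 0 0 0; 0 0 0 0 0 0 0; 0 0 0 0 0 0 0; 0 0 0 0 0 0 0", grip_force=60)

```text
time_s: 3.98
position: [0.4693, 0.0958, 0.0053]
tool_rot: [[0.374, 0.928, 0.003], [0.928, -0.374, 0.0], [0.001, 0.003, -1.0]]
ft_force: [-0.4, 1.1, 7.2]
grip_width: 0.0191
gripper_force: 58.4
```

Emit:
move_arm(plan="0 0 -0.02 0 0 0 0; 0 0 -0.06 0 0 0 0; 0 0 -0.06 0 0 0 0; 0 0 -0.06 0 0 0 0; 0 0 0 0 0 0 0; 0 0 0 0 0 0 0")

```text
time_s: 4.72
position: [0.4679, 0.0958, 0.2036]
tool_rot: [[0.374, 0.928, -0.0], [0.928, -0.374, -0.0], [-0.0, -0.0, -1.0]]
ft_force: [-0.7, -1.0, -0.5]
grip_width: 0.0196
gripper_force: 59.2
```

```bash
python3 - <<'E'
from h import *
print(S[0],S[1],s["grip_width"])
for c in("scene","top"):
    p,d=viewer.get_image(c);np.savez("d_%s.npz"%c,p=p,d=d)
    q,W=p,cloud(c,d)
    cv2.imwrite("pics/b_%s.png"%c,p[:,:,::-1])
    L=(W-S[0])@S[1]
    hsv=cv2.cvtColor(p,cv2.COLOR_RGB2HSV).astype(int)
    m=((hsv[...,0]<10)|(hsv[...,0]>170))&(hsv[...,1]>120)&(abs(L).max(-1)<.12)&(d>0)
    v,u=np.nonzero(m);print(c,"red",m.sum(),L[m].mean(0),np.percentile(L[m],[1,99],axis=0).ravel())
    b=(abs(L[...,0]+.05)<.07)&(abs(L[...,1])<.02)&(abs(L[...,2])<.03)&(d>0)&~m
    if b.sum(): print(" steel",b.sum(),L[b].mean(0),np.percentile(L[b],[1,99],axis=0).ravel())
    for n in("screwdriver_axis","blade_tip"):
        for x in pinpoint(c,n)[:1]: 
            w=onplane(c,x["pixel"],S[0][2]+.007);print(n,round(x["conf"],2),x["pixel"],w,(w-S[0])@S[1])
a=np.hstack([cv2.resize(cv2.imread("pics/b_%s.png"%c)[150:310,210:370],(400,400)) for c in("scene","top")]);cv2.imwrite("pics/b.png",a)
E
```

```text
[0.4679 0.0958 0.2036] [[ 0.3737  0.9276 -0.0001]
 [ 0.9276 -0.3737 -0.    ]
 [-0.0001 -0.0001 -1.    ]] 0.019609597950971284
scene red 139 [ 0.0009 -0.0011 -0.0136] [-0.033  -0.0109 -0.0268  0.0463  0.0091 -0.0078]
 steel 188 [-0.0309 -0.001  -0.0117] [-0.1113 -0.0192 -0.029   0.0101  0.0191  0.0004]
screwdriver_axis 0.47 [237.1, 172.4] [0.4499 0.064  0.2106] [-0.0362 -0.0048 -0.007 ]
blade_tip 0.59 [252.3, 191.0] [ 0.4298 -0.0099  0.2106] [-0.1123  0.0042 -0.007 ]
top red 1 [-0.0106 -0.0383 -0.1119] [-0.0106 -0.0383 -0.1119 -0.0106 -0.0383 -0.1119]
 steel 60 [-0.0805 -0.0017 -0.0059] [-0.1132 -0.0042 -0.0109 -0.0483  0.0008 -0.0017]
blade_tip 0.61 [312.6, 254.5] [ 0.4253 -0.0097  0.2106] [-0.1138 -0.0001 -0.007 ]
```

View pics/b.png

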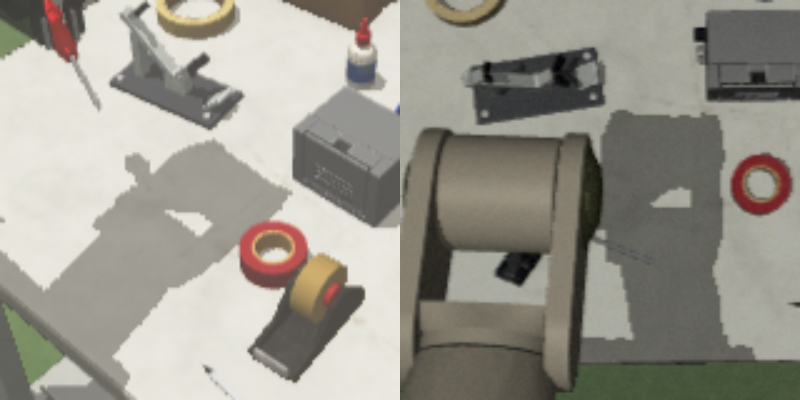

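Lifted cleanly: the driver sits straight in the jaws, with the tip visible at crop (650,262), about 113 mm along −x of the tool. Next is the rest hover.

```bash
cat >> h.py <<'E'
R1=frame(-RX,-RZ)
def tcp1(x,z,m=(-.028,0,-.0065),y=0): return RO+RX*x+RZ*z+R1[:,1]*y-R1@np.array(m)
E
python3 - <<'E'
from h import *
print(tcp1(0,0),R1)
rows(tcp1(-.002,.10),R1,0,10)
E
```

```text
[0.6351 0.1592 0.1002] [[-0.0984  0.9903 -0.0984]
 [ 0.7002  0.1392  0.7002]
 [ 0.7071 -0.     -0.7071]]
10 0.0061 0.0166 0.003 0.0203 0.0767 -0.0496 0; 0.005 0.0169 0.0031 0.0203 0.0767 -0.0496 0; 0.004 0.0172 0.0031 0.0203 0.0767 -0.0496 0; 0.0029 0.0174 0.003 0.0203 0.0767 -0.0496 0; 0.0018 0.0176 0.0028 0.0203 0.0767 -0.0496 0; 0.0007 0.0177 0.0026 0.0203 0.0767 -0.0496 0; -0.0004 0.0178 0.0022 0.0203 0.0767 -0.0496 0; -0.0014 0.0178 0.0018 0.0203 0.0767 -0.0496 0; -0.0024 0.0177 0.0013 0.0203 0.0767 -0.0496 0; -0.0034 0.0176 0.0007 0.0203 0.0767 -0.0496 0
```

Emit:
move_arm(plan="0.0061 0.0166 0.003 0.0203 0.0767 -0.0496 0; 0.005 0.0169 0.0031 0.0203 0.0767 -0.0496 0; 0.004 0.0172 0.0031 0.0203 0.0767 -0.0496 0; 0.0029 0.0174 0.003 0.0203 0.0767 -0.0496 0; 0.0018 0.0176 0.0028 0.0203 0.0767 -0.0496 0; 0.0007 0.0177 0.0026 0.0203 0.0767 -0.0496 0; -0.0004 0.0178 0.0022 0.0203 0.0767 -0.0496 0; -0.0014 0.0178 0.0018 0.0203 0.0767 -0.0496 0; -0.0024 0.0177 0.0013 0.0203 0.0767 -0.0496 0; -0.0034 0.0176 0.0007 0.0203 0.0767 -0.0496 0; 0 0 0 0 0 0 0; 0 0 0 0 0 0 0")

```text
time_s: 6.52
position: [0.6446, 0.0908, 0.1735]
tool_rot: [[-0.099, 0.99, -0.097], [0.701, 0.139, 0.699], [0.706, 0.001, -0.708]]
ft_force: [0.1, -0.6, -0.8]
grip_width: 0.0193
gripper_force: 59.2
```

```bash
python3 - <<'E'
from h import *
print(S[0],S[1],tcp1(-.002,.1),s["q"])
Rr=np.c_[RX,np.cross(RZ,RX),RZ]
for c in("scene","top"):
    p,d=viewer.get_image(c);np.savez("d_%s.npz"%c,p=p,d=d);cv2.imwrite("pics/c_%s.png"%c,p[:,:,::-1])
    W=cloud(c,d);L=(W-S[0])@S[1]
    hsv=cv2.cvtColor(p,cv2.COLOR_RGB2HSV).astype(int)
    m=((hsv[...,0]<10)|(hsv[...,0]>170))&(hsv[...,1]>120)&(abs(L).max(-1)<.12)&(d>0)
    if m.sum(): print(c,"red",m.sum(),L[m].mean(0),np.percentile(L[m],[1,99],axis=0).ravel())
    b=(abs(L[...,0]+.085)<.05)&(abs(L[...,1])<.015)&(abs(L[...,2]+.006)<.015)&(d>0)&~m
    if b.sum(): print(" steel",b.sum(),L[b].mean(0),np.percentile(L[b],[1,99],axis=0).ravel())
    # rest geometry in assumed rest frame
    G=(W-RO)@Rr
    for nm,lo,hi in(("handle saddle",-.049,-.037),("shank saddle",.037,.053),("stop",.082,.1)):
        b=(G[...,0]>lo)&(G[...,0]<hi)&(abs(G[...,1])<.025)&(G[...,2]>-.03)&(G[...,2]<.02)&(d>0)
        if b.sum(): print(" ",nm,b.sum(),"y",np.percentile(G[b][:,1],[3,50,97]),"z",np.percentile(G[b][:,2],[3,97]))
    b=(abs(G[...,1])<.03)&(G[...,2]>-.05)&(G[...,2]<-.028)&(abs(G[...,0])<.03)&(d>0);print("  spine",b.sum(),G[b].mean(0),np.percentile(G[b][:,1],[3,97]))
a=np.hstack([cv2.resize(cv2.imread("pics/c_%s.png"%c)[130:230,220:320],(400,400)) for c in("scene","top")]);cv2.imwrite("pics/c.png",a)
E
```

```text
[0.6446 0.0908 0.1735] [[-0.0991  0.9903 -0.097 ]
 [ 0.7014  0.1386  0.6992]
 [ 0.7059  0.0012 -0.7083]] [0.6447 0.0905 0.1723] [-17.6115  40.4609  63.1808  39.9695  97.3745 -27.9262]
scene red 146 [ 0.0268 -0.0063 -0.0108] [-0.0307 -0.0129 -0.0177  0.0547  0.0029 -0.0008]
 steel 56 [-0.0737 -0.0026 -0.0049] [-0.111  -0.0061 -0.0083 -0.0371  0.0006 -0.0017]
  handle saddle 23 y [-0.0104 -0.0003  0.0113] z [-0.0273 -0.0098]
  shank saddle 66 y [-0.0144  0.0017  0.0178] z [-0.0291  0.0074]
  stop 107 y [-0.0244 -0.006   0.0208] z [-0.0288  0.0093]
  spine 126 [-0.0009 -0.001  -0.0387] [-0.0077  0.0087]
top red 188 [ 0.0268 -0.0022 -0.0132] [-0.0181 -0.0118 -0.0191  0.0563  0.0098 -0.0034]
  handle saddle 27 y [-0.0086  0.0027  0.0104] z [-0.0262 -0.0087]
  shank saddle 58 y [-0.0153 -0.0016  0.0096] z [-0.0265  0.0093]
  stop 109 y [-0.0241 -0.0089  0.0127] z [-0.0283  0.0068]
  spine 102 [ 0.0007  0.0002 -0.0365] [-0.0068  0.0084]
```

View pics/c.png

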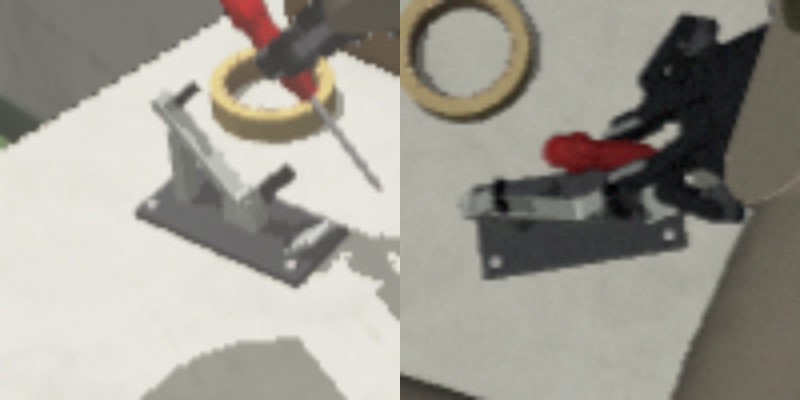

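The driver is steady over the rest and parallel to its slope, with the handle end at crop (560,150) top. The rest frame checks out laterally to about 1 mm, so I'm lowering.

Emit:
move_arm(plan="0 0.001 0.05 0 0 0 0; 0 0 0.03 0 0 0 0; 0 0 0.01 0 0 0 0; 0 0 0.006 0 0 0 0; 0 0 0 0 0 0 0; 0 0 0 0 0 0 0")

```text
time_s: 7.38
position: [0.6371, 0.1572, 0.1063]
tool_rot: [[-0.1, 0.99, -0.095], [0.701, 0.138, 0.7], [0.706, 0.003, -0.708]]
ft_force: [0.0, -0.2, -0.7]
grip_width: 0.0192
gripper_force: 59.2
```

```bash
python3 - <<'E'
from h import *
print(S[0],s["ft_force"],s["wrist_torque"],(S[0]-tcp1(0,0))@np.c_[RX,np.cross(RZ,RX),RZ])
E
```

```text
[0.6371 0.1572 0.1063] [ 0.0297 -0.249  -0.6849] [-0.3507 -0.0772 -0.0616] [-0.0028  0.0018  0.0059]
```

Emit:
move_arm(plan="0 -0.0005 0.003 0 0 0 0; 0 0 0.0015 0 0 0 0; 0 0 0.0015 0 0 0 0; 0 0 0 0 0 0 0; 0 0 0 0 0 0 0")

```text
time_s: 8.0
position: [0.6364, 0.1615, 0.102]
tool_rot: [[-0.101, 0.99, -0.095], [0.701, 0.138, 0.7], [0.706, 0.004, -0.708]]
ft_force: [3.0, -6.0, 4.9]
grip_width: 0.0194
gripper_force: 59.9
```

```bash
python3 - <<'E'
from h import *
print(S[0],s["ft_force"],s["wrist_torque"],(S[0]-tcp1(0,0))@np.c_[RX,np.cross(RZ,RX),RZ])
E
```

```text
[0.6364 0.1615 0.102 ] [ 2.9572 -5.9953  4.9363] [-0.6467 -0.439  -0.2058] [-0.0028  0.0016 -0.0003]
```

Emit:
move_arm(plan="0 0 -0.0005 0 0 0 0.025; 0 0 0 0 0 0 0.035; 0 0 0 0 0 0 0.05; 0 0 0 0 0 0 0.05; 0 0 -0.02 0 0 0 0.05; 0 0 -0.05 0 0 0 0.05; 0 0 -0.05 0 0 0 0.05; 0 0 0 0 0 0 0.05")

```text
time_s: 9.0
position: [0.6487, 0.0743, 0.19]
tool_rot: [[-0.102, 0.991, -0.09], [0.703, 0.136, 0.699], [0.704, 0.008, -0.71]]
ft_force: [-0.4, -0.3, -0.7]
grip_width: 0.0498
gripper_force: 0.0
```

```bash
cat > look.py <<'E'
from h import *
import sys
tag=sys.argv[1];print(S[0],s["q"],s["time_s"])
Rr=np.c_[RX,np.cross(RZ,RX),RZ]
for c in("scene","top"):
    p,d=viewer.get_image(c);np.savez("d_%s.npz"%c,p=p,d=d);cv2.imwrite("pics/%s_%s.png"%(tag,c),p[:,:,::-1])
    W=cloud(c,d);G=(W-RO)@Rr
    hsv=cv2.cvtColor(p,cv2.COLOR_RGB2HSV).astype(int)
    m=((hsv[...,0]<10)|(hsv[...,0]>170))&(hsv[...,1]>120)&(abs(G).max(-1)<.12)&(d>0)
    if m.sum(): print(c,"red",m.sum(),G[m].mean(0),np.percentile(G[m],[1,99],axis=0).ravel())
    for lo,hi in((.006,.035),(.055,.085)):
        b=(G[...,0]>lo)&(G[...,0]<hi)&(abs(G[...,1])<.012)&(abs(G[...,2])<.015)&(d>0)&~m
        if b.sum(): print(" steel",b.sum(),G[b].mean(0),np.percentile(G[b][:,0],[1,99]))
    for n in("screwdriver_axis","blade_tip"):
        for x in pinpoint(c,n)[:1]:
            k=viewer.calibration(c);RR=np.array(k["R"]);o=-RR.T@k["t"];dd=RR.T@np.array([(x["pixel"][0]-k["cx"])/k["fx"],(x["pixel"][1]-k["cy"])/k["fy"],1])
            o=(o-RO)@Rr;dd=dd@Rr;print(" ",n,round(x["conf"],2),"rest frame on z=0:",o-dd*o[2]/dd[2])
a=np.hstack([cv2.resize(cv2.imread("pics/%s_%s.png"%(tag,c))[130:230,220:320],(400,400)) for c in("scene","top")]);cv2.imwrite("pics/%s.png"%tag,a)
E
python3 look.py d
```

```text
[0.6487 0.0743 0.19  ] [-18.8779  40.0291  61.0619  39.8804  99.7091 -27.3785] 9.0
scene red 189 [-0.0406 -0.003   0.0034] [-0.0798 -0.0109 -0.0063  0.0053  0.0069  0.0105]
 steel 19 [ 0.021   0.0011 -0.0018] [0.0078 0.0338]
 steel 18 [ 0.0695  0.0022 -0.0018] [0.0567 0.0834]
  screwdriver_axis 0.6 rest frame on z=0: [0.0037 0.0004 0.    ]
  blade_tip 0.83 rest frame on z=0: [0.0848 0.0086 0.    ]
top red 207 [-0.0433 -0.0006  0.0051] [-0.0822 -0.01   -0.0036  0.0095  0.0115  0.0117]
 steel 12 [ 0.0234  0.0016 -0.0002] [0.013  0.0324]
 steel 2 [0.059  0.0016 0.0003] [0.0578 0.0602]
  screwdriver_axis 0.65 rest frame on z=0: [0.0032 0.0094 0.    ]
```

View pics/d.png

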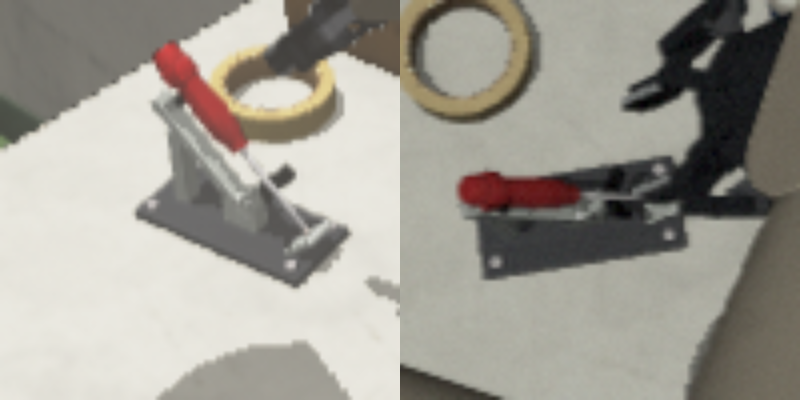

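The driver lies in both saddles (released, middle about 2 mm below nominal), with the handle end at crop (470,190) and the tip at the stop. Now the regrip with the tool's z along the driver.

```bash
cat >> h.py <<'E'
R2=frame(-RZ,RX)
Rd=frame(-HX,-Z)
E
python3 - <<'E'
from h import *
rows([.635,.12,.30],Rd,.055)
rows(RO-RX*.126,R2,.055,6)
E
```

```text
5 0.0222 -0.0012 -0.0101 0 -0.1571 0.0002 0.055; 0.0203 -0.0012 -0.0134 0 -0.1571 0.0002 0.055; 0.018 -0.0012 -0.0164 0 -0.1571 0.0002 0.055; 0.0152 -0.0012 -0.0191 0 -0.1571 0.0002 0.055; 0.012 -0.0012 -0.0212 0 -0.1571 0.0002 0.055
6 0.0172 0.0009 0.021 -0 -0.1309 0 0.055; 0.0198 0.0009 0.0186 -0 -0.1309 0 0.055; 0.0221 0.0009 0.0158 -0 -0.1309 0 0.055; 0.024 0.0009 0.0128 -0 -0.1309 0 0.055; 0.0254 0.0009 0.0096 -0 -0.1309 0 0.055; 0.0265 0.0009 0.0062 -0 -0.1309 0 0.055
```

Emit:
move_arm(plan="0.0222 -0.0012 -0.0101 0 -0.1571 0 0.055; 0.0203 -0.0012 -0.0134 0 -0.1571 0 0.055; 0.018 -0.0012 -0.0164 0 -0.1571 0 0.055; 0.0152 -0.0012 -0.0191 0 -0.1571 0 0.055; 0.012 -0.0012 -0.0212 0 -0.1571 0 0.055; 0.0172 0.0009 0.021 0 -0.1309 0 0.055; 0.0198 0.0009 0.0186 0 -0.1309 0 0.055; 0.0221 0.0009 0.0158 0 -0.1309 0 0.055; 0.024 0.0009 0.0128 0 -0.1309 0 0.055; 0.0254 0.0009 0.0096 0 -0.1309 0 0.055; 0.0265 0.0009 0.0062 0 -0.1309 0 0.055; 0 0 0 0 0 0 0.055")

```text
time_s: 10.8
position: [0.6247, 0.225, 0.1701]
tool_rot: [[-0.105, 0.99, 0.098], [0.697, 0.143, -0.702], [-0.709, -0.006, -0.705]]
ft_force: [-0.8, -0.1, -0.2]
grip_width: 0.0548
gripper_force: 0.0
```

```bash
python3 - <<'E'
from h import *
print(s["q"],S[0],S[1],(S[0]-RO)@np.c_[RX,np.cross(RZ,RX),RZ])
rows(RO-RX*.10+R2[:,1]*.001,R2,.055,4)
rows(RO-RX*.026+R2[:,1]*.001,R2,.055,3)
E
```

```text
[ 24.7503  45.5082  53.1813 -42.9809  95.5369  17.6106] [0.6247 0.225  0.1701] [[-0.1054  0.9896  0.0976]
 [ 0.6973  0.1435 -0.7022]
 [-0.709  -0.0059 -0.7052]] [-0.1245 -0.0012 -0.0042]
4 -0.001 0.0005 0.0061 -0.0003 0.0007 0.0018 0.055; -0.001 0.0005 0.0061 -0.0003 0.0007 0.0018 0.055; -0.001 0.0005 0.0061 -0.0003 0.0007 0.0018 0.055; -0.001 0.0005 0.0061 -0.0003 0.0007 0.0018 0.055
3 -0 -0 0.0247 0 0 -0 0.055; -0 -0 0.0247 0 0 -0 0.055; -0 0 0.0247 0 0 -0 0.055
```

Emit:
move_arm(plan="-0.002 0.001 0.006 0 0 0.003 0.055; -0.002 0.001 0.0123 0 0 0.003 0.055; 0 0 0.03 0 0 0 0.055; 0 0 0.03 0 0 0 0.055; 0 0 0.018 0 0 0 0.055; 0 0 0 0 0 0 0.055; 0 0 0 0 0 0 0.055")

```text
time_s: 11.68
position: [0.6387, 0.1527, 0.1104]
tool_rot: [[-0.09, 0.991, 0.101], [0.701, 0.135, -0.7], [-0.707, 0.008, -0.707]]
ft_force: [-0.2, 0.9, -0.7]
grip_width: 0.0552
gripper_force: 0.0
```

```bash
python3 - <<'E'
from h import *
print(S[1],s["ft_force"],(S[0]-RO)@np.c_[RX,np.cross(RZ,RX),RZ])
E
```

```text
[[-0.0896  0.9908  0.1012]
 [ 0.7012  0.1349 -0.7   ]
 [-0.7073  0.0082 -0.7069]] [-0.248   0.9274 -0.7151] [-0.0303  0.0027  0.0056]
```

Emit:
move_arm(plan="0.0055 -0.0015 0.003 0 0 0 0.055; 0 0 0 0 0 0 0.04; 0 0 0 0 0 0 0.03; 0 0 0 0 0 0 0; 0 0 0 0 0 0 0; 0 0 0 0 0 0 0; 0 0 0 0 0 0 0", grip_force=90)

```text
time_s: 12.55
position: [0.6381, 0.1542, 0.1043]
tool_rot: [[-0.089, 0.991, 0.104], [0.701, 0.136, -0.7], [-0.707, 0.01, -0.707]]
ft_force: [4.9, 1.3, 1.3]
grip_width: 0.0203
gripper_force: 87.6
```

```bash
python3 - <<'E'
from h import *
print(S[1],s["ft_force"],s["grip_width"],s["gripper_force"],(S[0]-RO)@np.c_[RX,np.cross(RZ,RX),RZ])
E
```

```text
[[-0.0891  0.9906  0.1038]
 [ 0.7012  0.1364 -0.6998]
 [-0.7074  0.0104 -0.7067]] [4.8573 1.2911 1.2562] 0.020314090988726708 87.60788493849674 [-0.0272  0.0022  0.0002]
```

```bash
python3 - <<'E'
from h import *
rows(S[0]+RZ*.09,S[1],0,3)
rows([.632,-.0,.29],frame([0,1,0],-Z),0,5)
rows([.632,-.118,.235],frame([0,1,0],-Z),0,3)
E
```

```text
3 -0.03 0.0003 0 0 0 0 0; -0.03 0.0003 0 0 0 0 0; -0.03 0.0003 0 0 0 0 0
5 -0.0298 -0.0052 -0.0048 0.0127 0.1568 0.0251 0; -0.0288 -0.0045 -0.0093 0.0127 0.1568 0.0251 0; -0.0271 -0.004 -0.0137 0.0127 0.1568 0.0251 0; -0.0247 -0.0035 -0.0177 0.0127 0.1568 0.0251 0; -0.0218 -0.0032 -0.0213 0.0127 0.1568 0.0251 0
3 -0.0393 0 0.0183 -0 -0 -0 0; -0.0393 0 0.0183 -0 -0 -0 0; -0.0393 -0 0.0183 -0 -0 -0 0
```

Emit:
move_arm(plan="-0.02 0.0003 0 0 0 0 0; -0.035 0.0003 0 0 0 0 0; -0.035 0.0003 0 0 0 0 0; -0.0298 -0.0052 -0.0048 0.0127 0.1568 0.0251 0; -0.0288 -0.0045 -0.0093 0.0127 0.1568 0.0251 0; -0.0271 -0.004 -0.0137 0.0127 0.1568 0.0251 0; -0.0247 -0.0035 -0.0177 0.0127 0.1568 0.0251 0; -0.0218 -0.0032 -0.0213 0.0127 0.1568 0.0251 0; -0.0393 0 0.0183 0 0 0 0; -0.0393 0 0.0183 0 0 0 0; -0.0393 0 0.0183 0 0 0 0; 0 0 0 0 0 0 0")

```text
time_s: 14.05
position: [0.63, -0.1206, 0.2326]
tool_rot: [[0.005, 1.0, -0.007], [1.0, -0.005, 0.0], [-0.0, -0.007, -1.0]]
ft_force: [0.6, 0.6, -0.1]
grip_width: 0.0205
gripper_force: 88.0
```

```bash
cat > look2.py <<'E'
from h import *
import sys
tag=sys.argv[1];print(S[0],S[1],s["q"],s["time_s"],s["grip_width"])
for c in("scene","top"):
    p,d=viewer.get_image(c);cv2.imwrite("pics/%s_%s.png"%(tag,c),p[:,:,::-1])
    W=cloud(c,d);L=(W-S[0])@S[1]
    hsv=cv2.cvtColor(p,cv2.COLOR_RGB2HSV).astype(int)
    m=((hsv[...,0]<10)|(hsv[...,0]>170))&(hsv[...,1]>120)&(abs(L).max(-1)<.12)&(d>0)
    if m.sum(): print(c,"red tool",m.sum(),L[m].mean(0),np.percentile(L[m],[1,99],axis=0).ravel())
    b=(abs(L[...,:2]).max(-1)<.025)&(L[...,2]>.045)&(L[...,2]<.13)&(d>0)&~m&(W[...,2]>.084)
    for lo in(.045,.06,.075,.09,.105):
        e=b&(L[...,2]>=lo)&(L[...,2]<lo+.015)
        if e.sum(): print("  steel",lo,e.sum(),L[e].mean(0),W[e].mean(0),"zmin",W[e][:,2].min())
    k=viewer.calibration(c)
    for n,z in(("notch",.078),("cover_top",.0775),("blade_tip",S[0][2]-.114)):
        for x in pinpoint(c,n)[:1]: print("  ",n,round(x["conf"],2),np.round(x["pixel"],1),onplane(c,x["pixel"],z))
    q=np.array(k["R"])@(S[0]+S[1]@[0,0,.114])+k["t"];print("  predicted tip px",q[0]/q[2]*k["fx"]+k["cx"],q[1]/q[2]*k["fy"]+k["cy"])
a=cv2.resize(cv2.imread("pics/%s_scene.png"%tag)[130:250,290:410],(600,600),interpolation=3);cv2.imwrite("pics/%s.png"%tag,a)
E
python3 look2.py e
```

```text
[ 0.63   -0.1206  0.2326] [[ 0.005   1.     -0.0073]
 [ 1.     -0.005   0.    ]
 [-0.     -0.0073 -1.    ]] [-21.3304  31.4585  57.7545  -0.1514  91.1784 -21.0482] 14.05 0.020468843901113427
scene red tool 10 [-0.0062 -0.0007 -0.0367] [-0.0093 -0.0106 -0.0499  0.0041  0.0037  0.0031]
  steel 0.045 10 [ 0.0019 -0.002   0.0525] [ 0.6276 -0.1187  0.1801] zmin 0.17325151060298452
  steel 0.06 10 [ 0.001  -0.002   0.0675] [ 0.6275 -0.1196  0.1651] zmin 0.15911180500364003
  steel 0.075 12 [ 0.0015 -0.0017  0.0834] [ 0.6277 -0.1191  0.1492] zmin 0.14291232226294856
  steel 0.09 9 [ 0.002  -0.0024  0.0975] [ 0.6269 -0.1186  0.1351] zmin 0.12797069608657308
  steel 0.105 5 [ 0.0016 -0.0022  0.1092] [ 0.627  -0.119   0.1234] zmin 0.11906612705635741
   notch 0.86 [345.2 206.6] [ 0.6329 -0.113   0.078 ]
   cover_top 0.95 [345.2 211.6] [ 0.6191 -0.1239  0.0775]
   blade_tip 0.68 [347.9 195.3] [ 0.6351 -0.1177  0.1186]
  predicted tip px 347.3647542573891 197.06425774168605
top red tool 1 [ 0.0164 -0.0226 -0.0669] [ 0.0164 -0.0226 -0.0669  0.0164 -0.0226 -0.0669]
  steel 0.06 2 [ 0.0066 -0.0015  0.0712] [ 0.6281 -0.114   0.1614] zmin 0.15947015567427986
   notch 0.94 [355.7 181. ] [ 0.6307 -0.1272  0.078 ]
  predicted tip px 354.3770070931388 178.51406065063964
```

View pics/e.png

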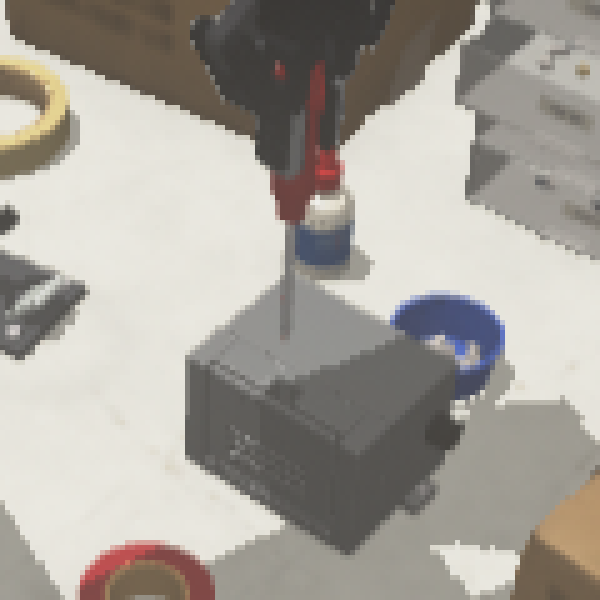

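The image shows the driver upright over the box, with its tip at crop (287,338) above and slightly left of the notch at (283,390). The tip estimate is (0.629,−0.118) and the notch is at (0.6315,−0.118), so I shift 3 mm in x and lower.

Emit:
move_arm(plan="0 0.003 0.02 -0.006 0 0 0; 0 0 0.012 0 0 0 0; 0 0 0.006 0 0 0 0; 0 0 0.006 0 0 0 0; 0 0 0 0 0 0 0")

```text
time_s: 15.08
position: [0.6338, -0.1181, 0.1902]
tool_rot: [[0.001, 1.0, 0.002], [1.0, -0.001, -0.001], [-0.001, 0.002, -1.0]]
ft_force: [-0.4, -0.2, -0.1]
grip_width: 0.0203
gripper_force: 88.0
```

Emit:
move_arm(plan="-0.002 -0.002 0 0 0 0 0; 0 0 0 0 0 0 0; 0 0 0.006 0 0 0 0; 0 0 0.006 0 0 0 0; 0 0 0 0 0 0 0; 0 0 0 0 0 0 0")

```text
time_s: 15.82
position: [0.6319, -0.1201, 0.1783]
tool_rot: [[0.001, 1.0, 0.002], [1.0, -0.001, -0.001], [-0.001, 0.002, -1.0]]
ft_force: [0.4, 0.0, -0.4]
grip_width: 0.02
gripper_force: 88.0
```

```bash
python3 look2.py f
```

```text
[ 0.6319 -0.1201  0.1783] [[ 0.0014  1.      0.0021]
 [ 1.     -0.0014 -0.0007]
 [-0.0007  0.0021 -1.    ]] [-21.2896  33.3537  63.2893   0.0056  83.2321 -21.2114] 15.825 0.01997924087151141
scene red tool 1 [-0.0078  0.0017 -0.039 ] [-0.0078  0.0017 -0.039  -0.0078  0.0017 -0.039 ]
  steel 0.045 11 [ 0.0016 -0.0021  0.0537] [ 0.6299 -0.1185  0.1247] zmin 0.11849396788183657
  steel 0.06 9 [ 0.0021 -0.0027  0.0688] [ 0.6294 -0.1181  0.1095] zmin 0.1045880559240587
  steel 0.075 7 [ 0.0019 -0.0019  0.0833] [ 0.6301 -0.1182  0.095 ] zmin 0.08977392302381329
  steel 0.09 3 [ 0.0008 -0.0019  0.0911] [ 0.6302 -0.1193  0.0873] zmin 0.08621493991226564
   notch 0.73 [345.7 208.2] [ 0.6291 -0.1176  0.078 ]
   cover_top 0.64 [346.3 210.6] [ 0.6237 -0.1238  0.0775]
   blade_tip 0.69 [348.6 209.9] [ 0.6403 -0.1191  0.0643]
  predicted tip px 346.99364576866725 211.80468089303184
   notch 0.55 [349.8 180.1] [ 0.6334 -0.1109  0.078 ]
  predicted tip px 352.83195595606026 181.5171854595977
```

View pics/f.png

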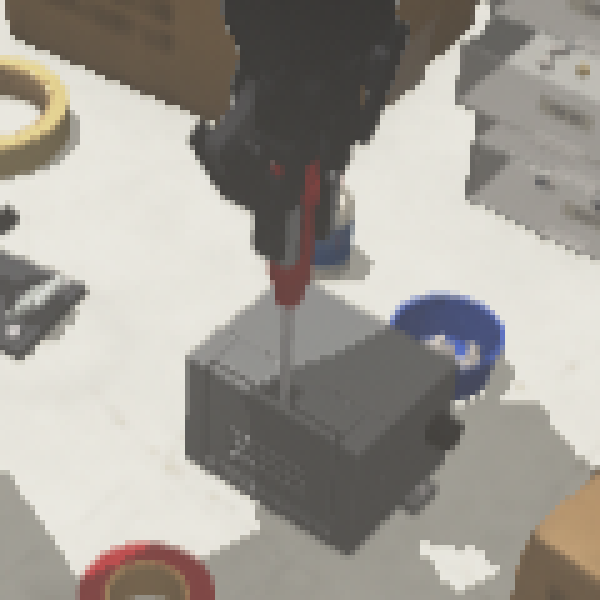

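The shank enters the notch at crop (287,403) with no contact force, about 14 mm deep. I'll go deeper, hold, then lever.

Emit:
move_arm(plan="0 0 0.005 0 0 0 0; 0 0 0.004 0 0 0 0; 0 0 0 0 0 0 0; 0 0 0 0 0 0 0; 0 -0.003 0 0 0 0 0; 0 -0.003 0 0 0 0 0; 0 -0.003 0 0 0 0 0; 0 0 0 0 0 0 0")

```text
time_s: 17.23
position: [0.6228, -0.1202, 0.1695]
tool_rot: [[0.001, 1.0, 0.002], [1.0, -0.001, -0.001], [-0.001, 0.002, -1.0]]
ft_force: [1.0, 0.1, -0.4]
grip_width: 0.0207
gripper_force: 88.1
```

Emit:
move_arm(plan="0 -0.005 0 0 0 0 0; 0 -0.006 0 0 0 0 0; 0 -0.006 0 0 0 0 0; 0 -0.006 0 0 0 0 0; 0 -0.006 0 0 0 0 0; 0 -0.006 0 0 0 0 0; 0 -0.006 0 0 0 0 0; 0 0 0 0 0 0 0; 0 0 0 0 0 0 0")

```text
time_s: 18.35
position: [0.5816, -0.12, 0.1691]
tool_rot: [[0.001, 1.0, 0.001], [1.0, -0.001, -0.001], [-0.001, 0.001, -1.0]]
ft_force: [0.2, 0.9, 0.4]
grip_width: 0.0206
gripper_force: 88.1
```

```bash
python3 look2.py g | head -8; python3 - <<'E'
from h import *
p,d=viewer.get_image("scene");W=cloud("scene",d)
m=(abs(W[...,1]+.118)<.036)&(W[...,0]<.617)&(W[...,0]>.54)&(W[...,2]>.02)&(W[...,2]<.078)&(d>0)
P=W[m];z=P[:,2];b=np.polyfit(z,P[:,0],1);print(m.sum(),b,"angle",np.arctan(-b[0]),s["ft_force"])
E
```

```text
[ 0.5816 -0.12    0.1691] [[ 0.0014  1.      0.001 ]
 [ 1.     -0.0014 -0.0005]
 [-0.0005  0.001  -1.    ]] [-23.0715  28.9483  73.0174  -0.0047  77.9673 -22.989 ] 18.35 0.020609400869631374
scene red tool 24 [-0.0907 -0.0843  0.1074] [-0.0976 -0.0953 -0.0047 -0.0269 -0.0167  0.1196]
  steel 0.045 12 [ 0.0018 -0.0016  0.0527] [ 0.5801 -0.1182  0.1164] zmin 0.1101863294815397
  steel 0.06 9 [ 0.002  -0.003   0.0668] [ 0.5787 -0.118   0.1023] zmin 0.09464594542920339
  steel 0.075 6 [ 0.0015 -0.0023  0.0807] [ 0.5793 -0.1186  0.0884] zmin 0.08506961000500782
   notch 0.73 [346.2 209. ] [ 0.6277 -0.1204  0.078 ]
216 [0.3939 0.5598] angle -0.37520345077535544 [-0.1204 -0.0951  0.1034]
```

View pics/g.png

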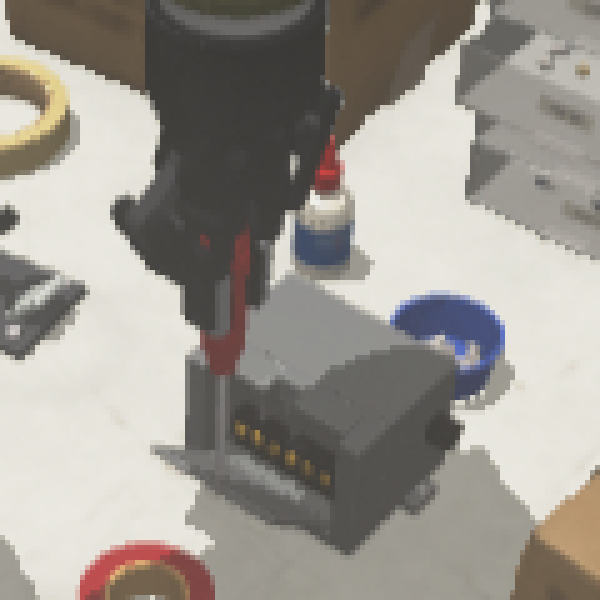

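The cover is wide open: its panel is folded out at crop (230,485) and the terminals show. Now I withdraw and go back to the rest.

```bash
cat >> h.py <<'E'
R3=np.array([[-.0891,.9906,.1038],[.7012,.1364,-.6998],[-.7074,.0104,-.7067]])
Rr=np.c_[RX,np.cross(RZ,RX),RZ]
E
python3 - <<'E'
from h import *
rows(S[0]+[.008,0,0],S[1],0,1)
rows(S[0]+[0,0,.12],S[1],0,3)
rows([.632,-.0,.29],S[1],0,3)
rows(RO+Rr@[-.030,.0022,.09],R3,0,5)
E
```

```text
1 0 0.008 0 0 0 0 0
3 -0 0.0001 -0.04 0 0 0 0; -0 0.0001 -0.04 0 0 0 0; -0 0.0001 -0.04 0 0 0 0
3 0.04 0.014 -0.0003 0 0 0 0; 0.04 0.014 -0.0003 0 0 0 0; 0.04 0.014 -0.0003 0 0 0 0
5 0.0187 0.0028 0.024 -0.0125 -0.1566 -0.0255 0; 0.0221 0.0031 0.0209 -0.0125 -0.1566 -0.0255 0; 0.025 0.0035 0.0172 -0.0125 -0.1566 -0.0255 0; 0.0273 0.0039 0.0131 -0.0125 -0.1566 -0.0255 0; 0.0289 0.0045 0.0088 -0.0125 -0.1566 -0.0255 0
```

Emit:
move_arm(plan="0 0.008 0 0 0 0 0; 0 0 0 0 0 0 0; 0 0 -0.03 0 0 0 0; 0 0 -0.045 0 0 0 0; 0 0 -0.045 0 0 0 0; 0.04 0.014 0 0 0 0 0; 0.04 0.014 0 0 0 0 0; 0.04 0.014 0 0 0 0 0; 0 0 0 0 0 0 0")

```text
time_s: 19.92
position: [0.6322, 0.0025, 0.2889]
tool_rot: [[-0.002, 1.0, 0.002], [1.0, 0.002, -0.0], [-0.0, 0.002, -1.0]]
ft_force: [0.4, -0.3, -0.3]
grip_width: 0.0201
gripper_force: 88.1
```

Emit:
move_arm(plan="0.0187 0.0028 0.024 -0.0125 -0.1566 -0.0255 0; 0.0221 0.0031 0.0209 -0.0125 -0.1566 -0.0255 0; 0.025 0.0035 0.0172 -0.0125 -0.1566 -0.0255 0; 0.0273 0.0039 0.0131 -0.0125 -0.1566 -0.0255 0; 0.0289 0.0045 0.0088 -0.0125 -0.1566 -0.0255 0; 0 0 0 0 0 0 0; 0 0 0 0 0 0 0")

```text
time_s: 20.8
position: [0.6468, 0.0923, 0.1699]
tool_rot: [[-0.087, 0.991, 0.104], [0.702, 0.135, -0.699], [-0.707, 0.012, -0.707]]
ft_force: [-0.3, -0.8, -0.5]
grip_width: 0.0204
gripper_force: 88.1
```

```bash
python3 look.py h; python3 - <<'E'
from h import *
print(S[1],(S[0]-RO)@Rr,s["q"]);rows(RO+Rr@[-.030,.0022,.09],R3,0,1)
f=np.load("d_scene.npz");W=cloud("scene",f["d"])
L=(W-S[0])@S[1];b=(abs(L[...,:2]).max(-1)<.02)&(L[...,2]>.04)&(L[...,2]<.12)
q=L[b];print(len(q),q.mean(0),q[:,2].max())
for i in(0,1):print(np.polyfit(q[:,2],q[:,i],1))
E
```

```text
[0.6468 0.0923 0.1699] [ 13.7177  40.8387  63.081  -45.0608  83.8496  14.5111] 20.8
scene red 163 [-0.037  -0.0019  0.0959] [-0.0828 -0.0124  0.0884  0.0041  0.0076  0.1022]
  screwdriver_axis 0.62 rest frame on z=0: [0.0091 0.0777 0.    ]
  blade_tip 0.64 rest frame on z=0: [0.0935 0.0712 0.    ]
top red 214 [-0.0457  0.0007  0.0969] [-0.0851 -0.0098  0.0827  0.0053  0.013   0.1035]
 steel 2 [ 0.0832 -0.007   0.0031] [0.083  0.0834]
  screwdriver_axis 0.75 rest frame on z=0: [0.0842 0.0296 0.    ]
  blade_tip 0.57 rest frame on z=0: [0.1591 0.026  0.    ]
[[-0.0868  0.9908  0.104 ]
 [ 0.7018  0.1349 -0.6995]
 [-0.7071  0.0123 -0.707 ]] [-0.0295  0.002   0.0909] [ 13.7332  40.8125  63.1167 -45.093   83.8518  14.5655]
1 0.0009 0.0002 -0.0005 0.0003 -0.0004 -0.0023 0
51 [ 0.0009 -0.0016  0.0764] 0.11367496425475558
[ 0.015  -0.0002]
[ 0.0242 -0.0034]
```

Emit:
move_arm(plan="0.04 0 -0.0005 0 0 0 0; 0.03 0 0 0 0 0 0; 0.012 0 0 0 0 0 0; 0.005 0 0 0 0 0 0; 0 0 0 0 0 0 0; 0 0 0 0 0 0 0")

```text
time_s: 21.85
position: [0.6389, 0.1539, 0.1089]
tool_rot: [[-0.087, 0.991, 0.104], [0.701, 0.135, -0.7], [-0.707, 0.012, -0.707]]
ft_force: [0.2, 0.1, 0.0]
grip_width: 0.0205
gripper_force: 88.1
```

```bash
python3 - <<'E'
from h import *
print((S[0]-RO)@Rr,s["ft_force"]@Rr,s["wrist_torque"])
E
```

```text
[-0.0301  0.0031  0.0037] [-0.0925  0.1696 -0.079 ] [0.3577 0.0915 0.031 ]
```

Emit:
move_arm(plan="0.002 -0.001 0 0 0 0 0; 0.0015 0 0 0 0 0 0; 0 0 0 0 0 0 0; 0 0 0 0 0 0 0")

```text
time_s: 22.35
position: [0.6378, 0.1563, 0.1063]
tool_rot: [[-0.088, 0.991, 0.105], [0.701, 0.136, -0.7], [-0.708, 0.012, -0.706]]
ft_force: [3.1, -5.0, 4.4]
grip_width: 0.0203
gripper_force: 89.3
```

```bash
python3 - <<'E'
from h import *
print((S[0]-RO)@Rr,s["ft_force"]@Rr,s["wrist_torque"])
E
```

```text
[-0.03    0.0022  0.    ] [0.7174 2.3791 6.9528] [-0.7364 -0.3369  0.2045]
```

Seated (about 7 N along the normal). Release and back out along the axis.

Emit:
move_arm(plan="-0.0005 0 0 0 0 0 0.026; 0 0 0 0 0 0 0.035; 0 0 0 0 0 0 0.055; 0 0 0 0 0 0 0.055; 0 0 -0.02 0 0 0 0.055; 0 0 -0.04 0 0 0 0.055; 0 0 -0.05 0 0 0 0.055; 0 0 -0.04 0 0 0 0.055; 0 0 0 0 0 0 0.055")

```text
time_s: 23.48
position: [0.6217, 0.2636, 0.2138]
tool_rot: [[-0.088, 0.99, 0.109], [0.703, 0.139, -0.698], [-0.706, 0.015, -0.708]]
ft_force: [0.2, 0.2, 0.2]
grip_width: 0.0549
gripper_force: 0.0
```

```bash
python3 look.py k; python3 - <<'E'
from h import *
p=np.hstack([cv2.resize(cv2.imread("pics/k_scene.png")[130:250,220:400],(800,533),interpolation=3)]);cv2.imwrite("pics/k2.png",p)
E
```

```text
[0.6217 0.2636 0.2138] [ 27.6217  45.5006  45.7178 -43.1862 102.2514  15.6091] 23.475
scene red 196 [-0.0406 -0.0033  0.0032] [-0.0798 -0.0111 -0.0086  0.0059  0.0067  0.0109]
 steel 19 [ 0.0209  0.0004 -0.0009] [0.008 0.034]
 steel 18 [ 0.0695  0.0023 -0.002 ] [0.0565 0.0836]
  screwdriver_axis 0.64 rest frame on z=0: [0.0153 0.0004 0.    ]
  blade_tip 0.72 rest frame on z=0: [ 0.0878 -0.009   0.    ]
top red 203 [-0.0438 -0.0004  0.0054] [-0.0818 -0.0092 -0.0038  0.0077  0.0122  0.0117]
 steel 13 [ 0.0241  0.0014 -0.0007] [0.0142 0.0337]
 steel 14 [0.0723 0.0014 0.0003] [0.0567 0.0843]
  screwdriver_axis 0.62 rest frame on z=0: [-0.0005 -0.0013  0.    ]
  blade_tip 0.85 rest frame on z=0: [0.083  0.0052 0.    ]
```

View pics/k2.png

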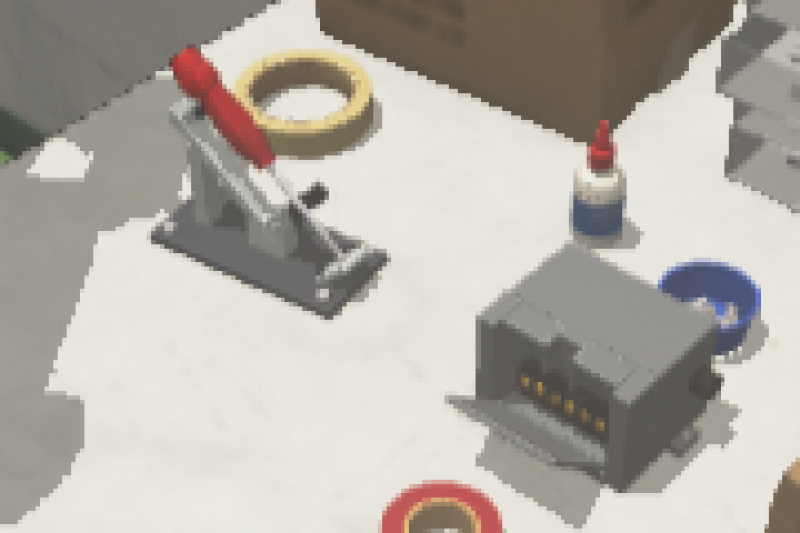

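The driver lies in both saddles, with its handle at (220,105), its blade at the stop at (345,260) and the gripper clear. The cover stands wide open at (530,435), so I'm handing in.

```bash
python3 -c "
from rig import env
print(env.close_job())"
```

```text
the job is handed in; nothing more can be done
None
```

The job is handed in with no verdict returned: in the last picture the cover is levered wide open, the screwdriver lies released in both saddles with its blade at the low end, and the gripper is clear of everything.

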